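# Let the empty bottle into the returns bin with its lever

## Task

An empty bottle lies on the chute of the returns bin, held back by the closed lid. With the fingertips, press the bin's lever paddle down so that the linked lid lifts and the bottle rolls in, then let the lever up slowly so that the lid eases shut without slamming, and leave it shut. Do not touch the lid or the empty bottle, and leave the other bottles and the jar where they stand.

Things in the scene. Friction and masses are not known exactly. Their poses are not given: they have to be found in the camera images.
- bin: Returns bin, fixed: white open box 170 (its x) x 180 (its y) x 130 mm high, walls 4 mm. Origin: centre of its underside. On its -x face are a grey linkage cover (18 mm thick) and the lever; on its +y side a chute as wide as the bin climbs outward at 20 degrees from the rim, with 28 mm cheeks, reaching y = 0.20, z = 0.20. The lid is hinged along its -y rim.
- lid (a joint): Opening angle of the lid in rad: 0 shut, up to 0.7; always twice the lever's angle. Nothing brakes it: if the lever is let go the lid falls and slams; it is eased shut when the lever is let up evenly over 1.5 s or more. The empty bottle (44 mm thick) passes under it from about 0.3 rad; at 0.5 rad or more it rolls in within about a second.
- lid_edge (a point): Middle of the lid's top edge on the chute side, moving with the lid; 171 mm above the counter when shut. The lid is a dark steel pan 170 x 180 x 40 mm over the bin's mouth, hinged along the rim on the bin's -y side, so that this edge rises by about 180 mm x sin(angle).
- lever (a joint): Angle of the lever in rad: 0 at rest (up), 0.35 fully pressed, at a stop. It pivots at bin x = -0.103, y = 0, z = 0.085; its arm points to the bin's -x, 0.17 rad above level at rest, as much below when fully pressed. Pressing the paddle's middle takes about 4 to 7 N; it rises again by the lid's weight alone, following the finger.
- paddle (a point): Centre of the top face of the lever's paddle, a black plate 60 mm (along the bin's x) x 70 mm (along its y) x 8 mm with open space below; moves with the lever. At rest it lies at bin x = -0.196, y = 0, z = 0.105, 95 mm from the pivot; fully pressed it has gone down 32 mm. The bin's wall and cover are 93 mm away from it.
- empty_center (a point): Centre of the empty bottle: dark, paper label, black cap, 44 mm diameter, 130 mm long, about 60 g, lying loose on the chute along the bin's x against the shut lid. Inside the bin its centre comes to lie about 26 mm above the counter.
- bottle_white: Bystander: white bottle with green cap standing on the counter, 52 mm diameter, 150 mm high; origin at the centre of its underside.
- bottle_yellow: Bystander: yellow bottle standing on the counter, 44 mm diameter, 130 mm high; origin at the centre of its underside.
- jar_oil: Bystander: amber glass jar with black cap standing on the counter, 62 mm diameter, 75 mm high; origin at the centre of its underside.
Not all that is in view belongs to the job. Leave any blue or red look-alike of the part that bears empty_center alone.

How it is judged:
On the way, in this order (a step that is already met when the one before it is completed fails the run):
1. the lid is lifted by fingertips pressing the lever (lid above 0.15 rad) (value of joint lid above 0.15 rad and contact force between the fingers and lever above 0.5 N), for 0.05 s.
2. the empty bottle is in the bin, the lid still open above it (x of empty_center in the frame of bin between -0.085 and 0.085 m and y of empty_center in the frame of bin between -0.09 and 0.09 m and z of empty_center in the frame of bin below 0.1 m and value of joint lid above 0.15 rad), for 0.1 s.
3. the lid is shut again (value of joint lid below 0.04 rad), for 0.2 s.
At the end, for the whole second after the job is handed in: The empty bottle lies at rest inside the bin (centre within its walls and under 0.10 m high), the lid is shut (below 0.04 rad) and the lever up (below 0.03 rad); the other bottles and the jar are within 30 mm of where they stood (x of empty_center in the frame of bin between -0.085 and 0.085 m and y of empty_center in the frame of bin between -0.09 and 0.09 m and z of empty_center in the frame of bin below 0.1 m and value of joint lid below 0.04 rad and value of joint lever below 0.03 rad and linear speed of empty below 0.05 m/s and distance of each of bottle_white, bottle_yellow, jar_oil from where it was at the start of the episode below 0.03 m); the robot touches nothing.
It fails at once if the lid slams: it falls faster than 1.5 rad/s in its last 0.4 rad (value of joint lid below 0.4 rad and velocity of joint lid below -1.5 rad/s).
It fails at once if the robot touches the lid (contact force between any of the fingers, the arm and lid above 0.5 N).
It fails at once if the robot touches or carries the empty bottle (contact force between any of the fingers, the arm and empty above 0.5 N).
It fails at once if a bystander is moved by more than 30 mm, lifted or knocked over (distance of any of bottle_white, bottle_yellow, jar_oil from where it was at the start of the episode above 0.03 m or angle between any of bottle_white, bottle_yellow, jar_oil's own z axis and vertical above 0.35 rad).
It also fails if it takes over 48 s, if anything falls off the work surface, if the arm or the gripper's body presses on something with over 40 N, if the wrist force passes 120 N, or if a joint passes its speed limit or range.

## Robot

A 6-joint arm with a two-finger parallel gripper is mounted at the origin on the work surface. World frame = base frame: x ahead of the robot, y to its left, z up, the work surface at z = 0. Lengths are in m, angles in rad, forces in N, time in s.
With the tool pointing down it reaches from about 0.275 to 1 m from the base axis. Payload 8.4 kg.
Tool frame: the origin (TCP) lies on the centre line of the jaws, within the pads' length; the fingertips stand 17 mm ahead of it and the grasp point (between the pads) lies 2 mm behind it (bot.tcp_to_tips is the z of the fingertips in the tool frame, in m); z points along the fingers, y is the line along which they close (so a half turn about z gives the same grasp; the last joint's range is limited). The gripper opens to 85 mm and grips with 20 to 120 N. Pads are 22 mm wide; open, the fingers measure 114 mm over their backs; the gripper's body (76 mm by 85 mm) begins 54 mm behind the grasp point. The pads swing forward as they close: fully open they stand 13 mm farther back than shut.
Start: joints at [-1.322, 0.353, 1.633, -0, 1.155, -0.002], TCP at [0.155, -0.605, 0.248] pointing down, gripper open.
Joint ranges: [-2.63, 2.63], [-0.92, 2.1], [0.06, 2.66], [-1.3, 4.44], [0, 2.69], [-3.02, 3.02]. Speed limits (rad/s): [2.22, 2.22, 2.79, 3.14, 3.14, 3.14].

## Interface

Orientations are given as a unit quaternion [x, y, z, w].
In Python, from workcell import bot, hand, kinematics, get_obs, vision, hand_in gives the robot as it stands. The module is installed in compiled form; this text tells all that it offers. Calls block until the motion is done:
- bot.reach(position, orientation): joint-space move of the TCP to a pose.
- bot.servo_line(position, ori=None, velocity=0.15): straight line of the TCP; ori=None keeps the orientation; velocity is the mean speed in m/s.
- bot.goto_joints(angles): joint-space move.
- hand.move_gripper(opening, strength=None): finger opening in m; strength is the grip in N (None keeps the last); returns when the fingers have stopped.
- bot.dwell(seconds).
- kinematics.solve_ik(position, orientation): joint angles nearest the present ones, or None.
- get_obs(): the state.
- vision.read_camera(name): name is "scene" or "top"; returns a dict with "frame" (420x560x3 uint8, red, green, blue), "intrinsics" (3x3 intrinsics, pixels), "view" (4x4, takes a point from world to camera coordinates). Camera axes: x right, y down, z forward; pixel columns grow to the right and rows downward; lengths in m; the calibration is good to about 2 mm. A picture is of the moment at which its call begins. There is no depth.
A pose or a line that the arm cannot do raises bot.IKError and nothing moves.
- hand_in(): hands the job in; it is judged then, once.
The state is a dict: "time_s": time; "joint_pos": joint angles; "joint_vel": joint speeds; "joint_efforts": joint torques, N m; "position": TCP position; "orientation": TCP orientation; "wrist_force": force on the tool from outside, world axes, zero at the start; "ft_torque": the same for the moment, N m; "gripper_width": finger opening in m; "grip_force": force on a finger pad.
Only numpy, scipy, OpenCV 4.12 (cv2) and the standard library are available. Lean on these libraries where they do the work, as an engineer would, in place of code of your own. Each camera call takes 0.05 s, during which the arm holds its last target. There are 200 camera calls.

## Working session

There is one attempt and no reset: what is moved stays moved. The work goes in short steps, each a Python script; the robot and the scene stay as the last script left them, time stands still between calls to the robot, and variables do not carry over. Pictures are saved under pics/ and viewed, at most 10 in all, crops included, and the job is handed in when it is done.

```bash
mkdir -p pics
python3 - <<'E'
from workcell import vision,get_obs,bot
import cv2,numpy as np
for n in("scene","top"):
    d=vision.read_camera(n); cv2.imwrite(f"pics/{n}0.png",d["frame"][:,:,::-1]); np.savez(f"{n}0.npz",**{k:np.array(d[k]) for k in d})
    print(n,np.array(d["intrinsics"]).round(1).tolist(),np.array(d["view"]).round(3).tolist())
o=get_obs();print(o["time_s"],o["orientation"],bot.tcp_to_tips)
E
```

```text
scene [[523.4, 0.0, 283.6], [0.0, 523.4, 211.8], [0.0, 0.0, 1.0]] [[0.473, 0.881, -0.003, -0.208], [0.593, -0.321, -0.739, -0.284], [-0.652, 0.347, -0.674, 1.585], [0.0, 0.0, 0.0, 1.0]]
top [[392.1, 0.0, 274.9], [0.0, 392.1, 214.9], [0.0, 0.0, 1.0]] [[0.021, -1.0, -0.004, -0.09], [-0.977, -0.019, -0.213, 0.62], [0.213, 0.009, -0.977, 0.883], [0.0, 0.0, 0.0, 1.0]]
0.1 [ 9.92147978e-01  1.25067921e-01 -7.19926413e-05 -6.32618784e-04] 0.017
```

View pics/scene0.png

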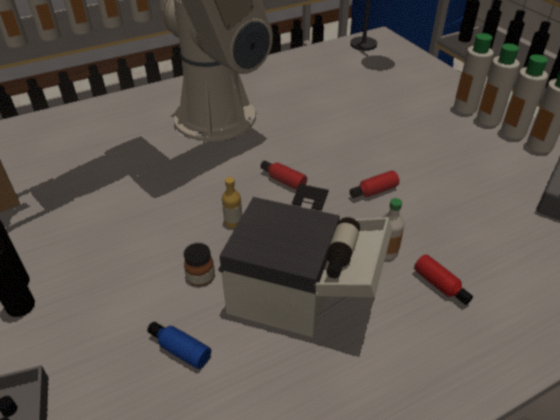

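View pics/top0.png

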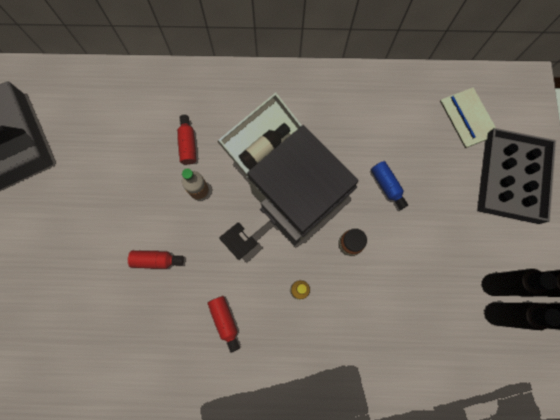

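Top view: the lid is the dark square around (303,182). The paddle is at (238,241), and the dark bottle with the paper label lies on the chute at (265,147). Look-alikes: blue at (389,185), red at (187,140), (155,260) and (224,323), all lying on the counter. Only the one at (265,147) is dark, labelled and against the lid. I'll confirm that in a crop.

```bash
cat > h.py <<'E'
import numpy as np,cv2
def load(n): return np.load(n+".npz")
def ray(d,uv,z):
    K,V=d["intrinsics"],d["view"];R,t=V[:3,:3],V[:3,3];c=-R.T@t
    r=R.T@np.linalg.solve(K,[uv[0],uv[1],1]);return c+r*(z-c[2])/r[2]
def proj(d,p):
    K,V=d["intrinsics"],d["view"];q=K@(V[:3,:3]@np.array(p)+V[:3,3]);return q[:2]/q[2]
E
python3 - <<'E'
from h import *
d=load("top0");f=d["frame"];g=f.max(2)
x0,y0,x1,y1=205,85,365,265
c=cv2.resize(f[y0:y1,x0:x1,::-1],None,fx=3.3,fy=3.3,interpolation=cv2.INTER_CUBIC);c=cv2.convertScaleAbs(c,alpha=1.8);cv2.imwrite("pics/crop.png",c)
m=(g<60).astype(np.uint8); m[:, :]=cv2.morphologyEx(m,cv2.MORPH_OPEN,np.ones((5,5),np.uint8))
cs,_=cv2.findContours(m,0,2)
for k in cs:
    (u,v),s,a=cv2.minAreaRect(k)
    if 200<u<370 and 90<v<270 and cv2.contourArea(k)>80: print((round(u,1),round(v,1)),np.round(s,1),round(a,1),cv2.contourArea(k))
    if cv2.contourArea(k)>5000 and 250<u<350 and 130<v<240:
        b=cv2.boxPoints(cv2.minAreaRect(k));print(b.round(1).tolist());P=[ray(d,q,.171) for q in b];print(np.round(P,3).tolist())
        print([np.linalg.norm(P[i]-P[i-1]).round(3) for i in range(4)], np.mean(P,0).round(3))
E
```

```text
(354.5, 240.0) [21.9 21.9] 45.0 384.0
(238.5, 240.6) [30.2 25.4] 48.4 588.0
(296.4, 173.3) [104.6  78.4] 46.4 6444.0
[[232.0, 162.5], [288.79998779296875, 108.4000015258789], [360.8999938964844, 184.1999969482422], [304.0, 238.3000030517578]]
[[0.716, 0.019, 0.171], [0.849, -0.105, 0.171], [0.671, -0.265, 0.171], [0.55, -0.141, 0.171]]
[np.float64(0.231), np.float64(0.182), np.float64(0.239), np.float64(0.174)] [ 0.696 -0.123  0.171]
```

View pics/crop.png

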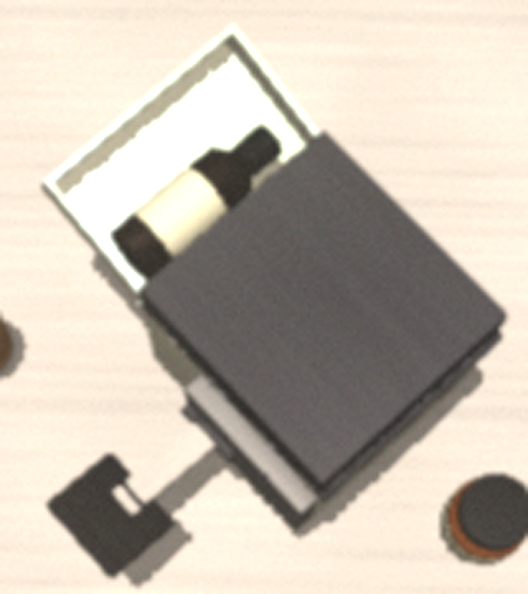

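The crop confirms it: the dark bottle with the paper label lies on the chute against the lid. Lid corners in the crop are (143,297), (322,133), (505,317) and (322,487). Paddle corners are (48,503), (110,455), (172,525) and (115,577).

Run:
```python
from h import *
d=load("top0");s=load("scene0")
f=lambda u,v:(205+(u+.5)/3.3-.5,85+(v+.5)/3.3-.5)
L=np.array([ray(d,f(*q),.171) for q in[(143,297),(322,133),(505,317),(322,487)]])
print(L.round(3).tolist(),[np.linalg.norm(L[i]-L[i-1]).round(3) for i in range(4)])
P=np.array([ray(d,f(*q),.105) for q in[(48,503),(110,455),(172,525),(115,577)]]);pc=P.mean(0)
print(P.round(3).tolist(),[np.linalg.norm(P[i]-P[i-1]).round(3) for i in range(4)],pc.round(4))
ex=(L[1]-L[0])+(L[2]-L[3]);ey=(L[0]-L[3])+(L[1]-L[2])
yaw1=np.arctan2(ex[1],ex[0]);yaw2=np.arctan2(-ey[0],ey[1]);print("yaw",yaw1,yaw2)
y=(yaw1+yaw2)/2;c=L.mean(0);c[2]=0;R=np.array([[np.cos(y),-np.sin(y),0],[np.sin(y),np.cos(y),0],[0,0,1]])
print("bin",c, "pred paddle",c+R@[-.196,0,.105], "paddle in bin",R.T@(pc-c))
print("scene uv bin-pred paddle",proj(s,c+R@[-.196,0,.105]),"measured",proj(s,pc))
for n,u,v,z in(("yellow",300,290,.13),("jar",354.5,240,.075),("white",188,175,.15)):
    q=ray(d,(u,v),z);print(n,q.round(3),"in bin",(R.T@(q-c)).round(3))
# scene crop
g=cv2.resize(s["frame"][150:290,200:410,::-1],None,fx=3.6,fy=3.6,interpolation=cv2.INTER_CUBIC);cv2.imwrite("pics/crop2.png",cv2.convertScaleAbs(g,alpha=1.8))
```

```text
[[0.688, -0.017, 0.171], [0.808, -0.136, 0.171], [0.679, -0.258, 0.171], [0.562, -0.137, 0.171]] [np.float64(0.174), np.float64(0.169), np.float64(0.178), np.float64(0.168)]
[[0.559, 0.049, 0.105], [0.594, 0.007, 0.105], [0.545, -0.038, 0.105], [0.508, 0.0, 0.105]] [np.float64(0.07), np.float64(0.054), np.float64(0.066), np.float64(0.053)] [0.5515 0.0045 0.105 ]
yaw -0.790468149949457 -0.8117291394186512
bin [ 0.68460061 -0.1372601   0.        ] pred paddle [0.54820065 0.00349164 0.105     ] paddle in bin [-0.19447192  0.00304641  0.105     ]
scene uv bin-pred paddle [307.76577538 194.78650825] measured [308.90638416 195.48514703]
yellow [ 0.443 -0.136  0.13 ] in bin [-0.169 -0.173  0.13 ]
jar [ 0.563 -0.267  0.075] in bin [ 0.009 -0.178  0.075]
white [0.692 0.12  0.15 ] in bin [-0.179  0.184  0.15 ]
```

View pics/crop2.png

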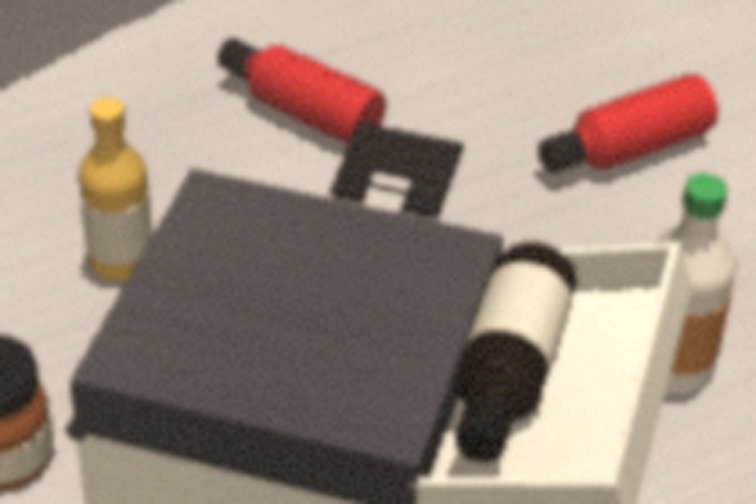

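The paddle is measured at bin (-0.194, 0.003) against the specified (-0.196, 0), which is a good match. It has a window on the bin side, so I'll press about 9 mm outward of its centre.

```bash
cat >> h.py <<'E'
from scipy.spatial.transform import Rotation as Ro
yaw=-.801;cb=np.array([.686,-.1362,0]);Rb=Ro.from_euler("z",yaw).as_matrix()
def W(x,y,z): return cb+Rb@[x,y,z]
T=.017
E
python3 - <<'E'
from h import *
from workcell import *
p=W(-.205,0,.30+T)
best=None
for k in(0,np.pi):
    q=(Ro.from_euler("z",yaw+k)*Ro.from_euler("x",np.pi)).as_quat()
    j=kinematics.solve_ik(p,q); print(k,p.round(3),None if j is None else np.round(j,2))
    if j is not None and (best is None or abs(j[5])<abs(best[0])): best=(j[5],q)
q=best[1];np.save("q.npy",q)
hand.move_gripper(0)
x=get_obs()["position"];bot.servo_line([x[0],x[1],.36],velocity=.2)
bot.reach(p,q)
bot.servo_line(W(-.205,0,.13+T),velocity=.1)
o=get_obs();print(o["time_s"],o["position"],o["wrist_force"],o["gripper_width"])
for n in("scene","top"):
    d=vision.read_camera(n);np.savez(n+"1.npz",**{k:np.array(d[k]) for k in d})
    c=proj(d,W(-.205,0,.12)).astype(int);a=d["frame"][max(c[1]-70,0):c[1]+70,max(c[0]-90,0):c[0]+90,::-1]
    a=cv2.convertScaleAbs(cv2.resize(a,(400,311),interpolation=2),alpha=1.7)
    cv2.imwrite("t_"+n+".png",a)
cv2.imwrite("pics/near.png",np.hstack([cv2.imread("t_scene.png"),cv2.imread("t_top.png")]))
E
```

```text
0 [0.543 0.011 0.317] [ 0.02  0.16  1.73 -0.    1.25  2.39]
3.141592653589793 [0.543 0.011 0.317] [ 0.02  0.16  1.73  0.    1.25 -0.75]
6.0083 [0.54367304 0.01099608 0.14753249] [ 0.93211396  0.15514584 -0.53565941] 0.000148139392602733
```

View pics/near.png

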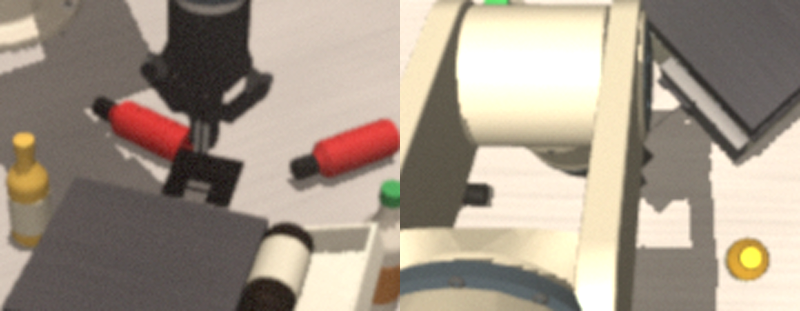

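The fingertips are above the outer half of the paddle, at (200,152) in the left half, clear of the lid and bottle. Now I'll press in stages.

Run:
```python
from h import *
from workcell import *
f0=get_obs()["wrist_force"][2]
for z in(.112,.106,.10,.095,.085,.0745):
    bot.servo_line(W(-.205,0,z+T),velocity=.03)
    o=get_obs();print(z,round(o["time_s"],2),round(o["position"][2]-T,4),np.round(o["wrist_force"],2))
    if z==.095 and o["wrist_force"][2]-f0<1.5: print("no contact?");break
bot.dwell(1.2)
d=vision.read_camera("scene")
cv2.imwrite("pics/press.png",cv2.convertScaleAbs(cv2.resize(d["frame"][110:310,180:440,::-1],None,fx=2.6,fy=2.6,interpolation=2),alpha=1.7))
print(get_obs()["time_s"],get_obs()["wrist_force"])
```

```text
0.112 6.86 0.112 [-0.2   0.43 -0.05]
0.106 7.21 0.1058 [-1.18  0.9   0.43]
0.1 7.56 0.0998 [0.2  0.41 0.27]
0.095 7.88 0.0947 [ 0.43 -0.87 -0.09]
no contact?
9.125 [ 0.05306041 -0.42667122 -0.56038565]
```

View pics/press.png

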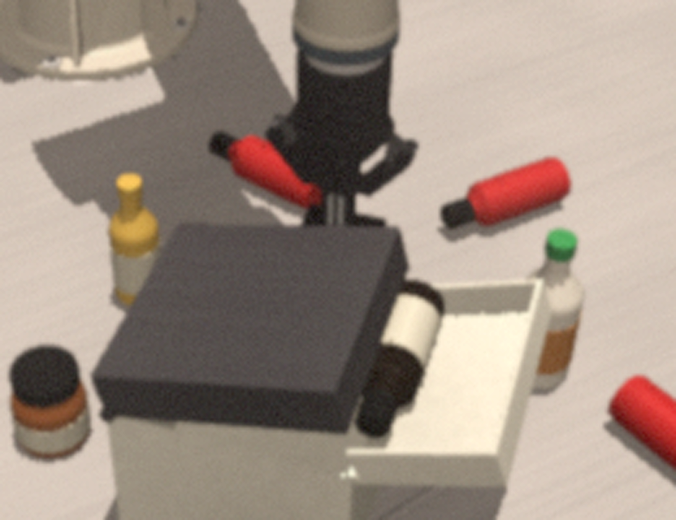

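The lid's top corner moved from row 216 to 198, so the lid has lifted by roughly 0.25 rad. Contact is real; the wrist force is just too noisy to show it. I'll press on.

Run:
```python
from h import *
from workcell import *
for z in(.085,.0755):
    bot.servo_line(W(-.205,0,z+T),velocity=.03)
    o=get_obs();print(z,round(o["time_s"],2),round(o["position"][2]-T,4),np.round(o["wrist_force"],2))
bot.dwell(2.)
d=vision.read_camera("scene")
cv2.imwrite("pics/press2.png",cv2.convertScaleAbs(cv2.resize(d["frame"][110:310,180:440,::-1],None,fx=2.6,fy=2.6,interpolation=2),alpha=1.7))
print(get_obs()["time_s"],get_obs()["wrist_force"])
```

```text
0.085 9.61 0.0849 [-0.77  2.19  3.01]
0.0755 10.07 0.0753 [0.86 0.67 2.1 ]
12.125 [ 1.43518141 -0.43535325  3.27358722]
```

View pics/press2.png

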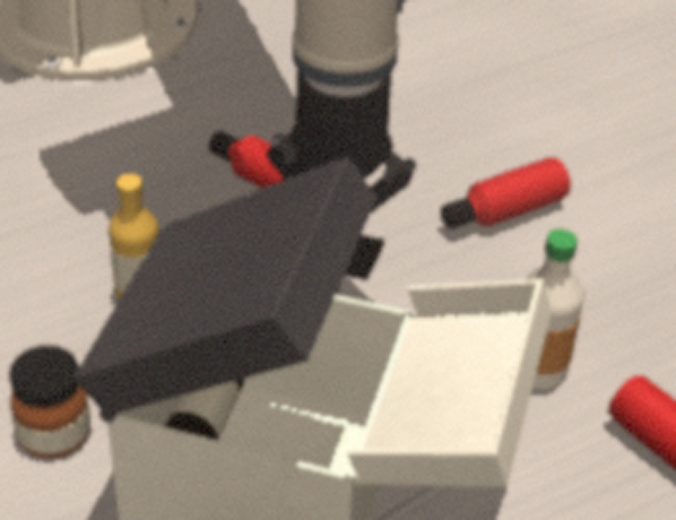

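The lid is wide open, the chute is empty, and the bottle lies inside the bin at (200,410). Now I'll let the lever up slowly.

Run:
```python
from h import *
from workcell import *
bot.servo_line(W(-.205,0,.116+T),velocity=.008)
bot.dwell(.5)
bot.servo_line(W(-.205,0,.25+T),velocity=.1)
bot.dwell(.5)
d=vision.read_camera("scene")
cv2.imwrite("pics/end.png",cv2.convertScaleAbs(cv2.resize(d["frame"][110:310,180:440,::-1],None,fx=2.6,fy=2.6,interpolation=2),alpha=1.7))
print(get_obs()["time_s"],get_obs()["wrist_force"])
```

```text
19.8833 [-0.0567374   0.59566834  0.2375412 ]
```

View pics/end.png

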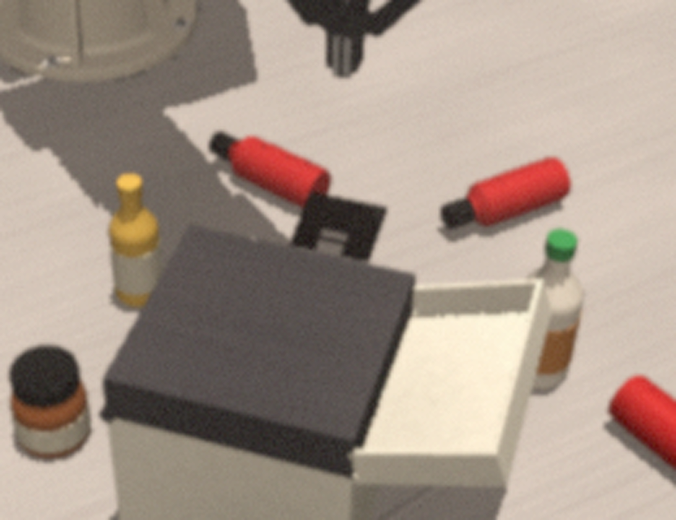

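The lid is shut, with its corner at (413,275) matching the start picture. The paddle is up, the chute is empty, the bystanders haven't moved and the gripper is clear.

```bash
python3 -c "
from workcell import hand_in
print(hand_in())"
```

```text
the job is handed in; nothing more can be done
None
```

The job is handed in: the bottle rolled into the bin, the lid was eased shut, and the last picture shows the other bottles and the jar where they stood; no verdict came back.

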